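# Shift the jar slide to its serving station

### The arm

A 7-joint arm with a two-finger parallel gripper is mounted at the origin on a cart in front of the work surface, level with it; the furniture and walls round the work are solid. World frame = base frame: x ahead of the robot, y to its left, z up, the work surface at z = 0. Lengths are in m, angles in rad, forces in N, time in s.
With the tool pointing down it reaches from about 0.4 to 0.875 m from the base axis. Payload 19.3 kg.
Tool frame: the origin (TCP) lies on the mounting face of the last link; the fingertips stand 173 mm ahead of it and the grasp point (between the pads) lies 155 mm ahead of it (bot.grip_point_offset is the distance from the TCP to the grasp point, in m); z points along the fingers, y is the line along which they close (so a half turn about z gives the same grasp; the last joint's range is limited). The gripper opens to 85 mm and grips with 20 to 120 N. Pads are 22 mm wide; open, the fingers measure 114 mm over their backs; the gripper's body (76 mm by 85 mm) begins 54 mm behind the grasp point. The pads swing forward as they close: fully open they stand 13 mm farther back than shut.
Start: joints at [1.037, 0.521, -0.036, 1.599, 0.021, 1.021, -0.113], TCP at [0.28, -0.559, 0.405] pointing down, gripper open.
Joint ranges: [-2.91, 2.91], [-0.3, 2.13], [-1.5, 1.42], [0.17, 2.43], [-1.26, 4.41], [0.16, 1.93], [-2.52, 2.52]. Speed limits (rad/s): [1.89, 1.89, 2.39, 2.39, 3.01, 3.01, 3.01].

### API

Orientations are given as [roll, pitch, yaw] about the fixed x, y, z axes, in that order (R = Rz(yaw) Ry(pitch) Rx(roll)).
In Python, from workcell import bot gives the robot as it stands.
- The arm moves only by the tool arm_command, never from a script. Its argument "deltas" is a list of rows, each a list of 3 entries, a list of its own where there are three numbers: the shift along the tool's x, y, z in cm, then the turn, a rotation vector about the tool's x, y, z in rad, then the finger opening in cm, from 0 to 8.54. In form: [[[tx, ty, tz], [rx, ry, rz], claw], ...]. A call has 1 to 20 rows; each row shifts and turns the commanded pose from where the row before left it, along the tool's axes as they then stand; what a row does not reach is not made up. A row lasts 1/10 s, in which the tool goes at most 50 mm and 8.59 degrees, less where a joint would pass 70% of its speed; a pose out of reach is approached as far as the arm can. A call with a gripper value outside its range is refused whole. The fingers move at their own pace and stop on an object; "newtons" is the grip in N (left out, the last holds). Time passes only in rows, so rows that do not move let the fingers close. It gives the time, the measured TCP pose, the force, the opening and the grip force at its end, in the units of the state.
- bot.observe(): the state, without advancing time (a new reading comes with each control period).
- bot.grab_frame(name): name is "scene" or "top" or "wrist"; returns a dict with "frame" (384x512x3 uint8, red, green, blue), "K" (3x3 intrinsics, pixels), "k1" (the pictures are not rectified: a ray, as slopes to the right and down, at radius r is drawn at 1 + k1 r^2 times it, then the intrinsics apply), "rvec" (rotation vector, rad) and "tvec" (3), from world to camera coordinates, as OpenCV has them; the wrist camera has in their place "T_tool_cam" (4x4, takes a point from camera to tool coordinates, whose origin is the TCP and whose axes are the flange's). Camera axes: x right, y down, z forward; pixel columns grow to the right and rows downward; lengths in m; the calibration is good to about 2 mm. A picture is of the moment at which its call begins: read the wrist's pose just before it. There is no depth.
- bot.job_done(): hands the job in; it is judged then, once.
Trained networks look in a picture, given as the dict that the camera call returned (one of the last four; its "shot" number tells which), for a name from the list of things; names that differ only in an ending like _2 or _b are one class to them, and where a whole thing is asked for, a point or a joint stands for the part that bears it (a point fixed in the world has none). Each returns a list of dicts, best first, with "p" (0 to 1); they miss things now and then, are a little off and sometimes report something else, mostly with a low value. They report only what shows in the picture. A call takes as long as a camera call. They do not tell look-alikes from the thing itself.
- bot.find_in(name, picture): "rect" ([left, top, width, height] in pixels, round what is visible of it).
- bot.mark_of(name, picture): "at" ([column, row] in pixels: a listed point, or the origin of a listed thing).
The state is a dict: "clock": time; "qpos": joint angles; "qd": joint speeds; "joint_efforts": joint torques, N m; "position": TCP position; "tool_rot": TCP orientation; "force": force on the tool from outside, world axes, zero at the start; "moment": the same for the moment, N m; "grip_width": finger opening in m; "finger_force": force on a finger pad.
Only numpy, scipy, OpenCV 4.12 (cv2) and the standard library are available. Lean on these libraries where they do the work, as an engineer would, in place of code of your own. Each camera call takes 0.05 s, during which the arm holds its last target. There are 200 camera calls.

### The job

Move the jar carriage from its first notch to its second: press the thumb bar down so that the latch's hook end tips up out of the rack, keep it pressed while you slide the carriage along until it meets the end stop, then let go so that the hook drops fully into the notch there. Press and push gently, never harder than about 20 N, keep the jar upright in its tray, and leave the things standing round the slide alone.

Things in the scene. Friction and masses are not known exactly. Their poses are not given: they have to be found in the camera images.
- rig: the slide's fixed wooden base, 120 x 310 x 12 mm. Origin: centre of its underside. Its x axis points away from the robot (yaw up to 0.35 rad either way), y to the left along the track, z up. Any touch of more than 22 N on base, carriage, latch or stop is too rough.
- notch (a point): the first notch, in the steel rack bar that stands on the base along y: top of the rack, 45 mm above the table. The dark steel end stop clamped on the rack's +y end carries the second notch and, right behind it, a 75 mm high end block against which the raised hook stops. It is clamped anew each time: its place is not measured and must be felt.
- carriage (a joint): travel of the aluminium carriage along the rig's +y (m): 0 in the first notch; the end stop is met somewhere between 0.105 and 0.135. It slides with 1.5 N of friction. With the hook in a notch it is locked, with 2 to 3 mm of play.
- latch (a joint): angle of the rocker latch (rad), a 126 mm steel bar along the rig's x: 0 with the hook fully down (a spring holds it), 0.117 when the 7 mm deep hook just clears the rack, 0.17 at its rigid stop with the thumb bar down. The 8 mm wide hook is 60 mm from the pin on the far (+x) side. Let go between the notches, the hook rests on the rack at 0.117.
- pivot (a point): centre of the latch's pivot pin, 55 mm above the table; moves with the carriage. Pressing the thumb bar, 65 mm from it on the near (-x) side, takes about 4 N to start and 7 N at the latch's stop, 11 mm down; the hook is clear from 7.6 mm. There is nothing beneath the thumb bar down to the table.
- post (a point): middle of the latch bar where the thumb bar's post stands on it, 65 mm to the rig's -x side of the pin, level with it. The thumb bar is a black round bar 12 mm thick along the rig's y, 56 mm long between 26 mm end discs by which shut fingers can push. Its post is adjustable: hook down, its top is 8 to 22 mm above this point, not measured, to be felt. Do not grip it.
- tray (a point): centre of the floor of the round jar tray on the carriage (inside 64 mm wide, rim 8 mm high), 85 mm to the rig's -y side of the pin, 43 mm above the table.
- jar: closed jar, 54 mm wide, 84 mm high, 0.13 to 0.27 kg, standing loose in the tray; origin at the centre of its underside, z up.
- cup: clay cup with a loop handle, 78 mm high, loose behind the slide; bystander. Origin: centre of its underside.
- spice: slim spice jar with a dark cap, 41 mm wide, 105 mm high, loose behind the slide; bystander. Origin: centre of its underside.
- picks: small carton, 30 x 46 x 64 mm, loose by the slide's right-hand end; bystander. Origin: centre of its underside.
Mind the look-alikes: they are no part of the job. There is more than one size of the jar; the job needs the largest.

How it is judged:
By the outcome, as a careful person would: the job done as asked, in the order asked, and still so for the second after the job is handed in, with the robot touching nothing.
It also fails if it takes over 54 s, if anything falls off the work surface, if the arm or the gripper's body presses on something with over 40 N, if the wrist force passes 120 N, or if a joint passes its speed limit or range.

## Working session

There is one attempt and no reset: what is moved stays moved. The work goes in short steps, Python scripts to look and compute and a tool call to move; the robot and the scene stay as the last step left them, time stands still between calls to the robot, and variables do not carry over. Pictures are saved under pics/ and viewed, at most 10 in all, crops included, and the job is handed in when it is done.

Besides the shell and the picture viewer there is one more tool, called after "Request:" in YAML: its name, and indented under it one key for each argument. arm_command: Moves the arm, as the interface text tells. Its arguments: {"type":"object","properties":{"deltas":{"type":"array","items":{"type":"array"}},"newtons":{"type":"number"}},"required":["deltas"]}

```bash
mkdir -p pics; cat > h.py <<'E'
import numpy as np, cv2
from workcell import bot
def ray(pic,px):
    K=np.array(pic["K"]);k=pic["k1"]
    d=np.array([(px[0]-K[0,2])/K[0,0],(px[1]-K[1,2])/K[1,1]]);u=d.copy()
    for _ in range(20): u=d/(1+k*(u@u))
    v=np.array([u[0],u[1],1.])
    if "T_tool_cam" in pic:
        s=pic["state"];from scipy.spatial.transform import Rotation as Ro
        T=np.array(pic["T_tool_cam"]);R=Ro.from_euler("xyz",s["tool_rot"]).as_matrix()
        return R@T[:3,3]+np.array(s["position"]),R@T[:3,:3]@v
    R=cv2.Rodrigues(np.array(pic["rvec"],float))[0];t=np.array(pic["tvec"],float).ravel()
    return -R.T@t,R.T@v
def at(pic,px,z):
    o,d=ray(pic,px);return o+d*(z-o[2])/d[2]
def grab(n):
    s=bot.observe();p=bot.grab_frame(n)
    if n=="wrist":p["state"]=s
    return p
def save(pic,f,crop=None,sc=1):
    im=pic["frame"][:,:,::-1]
    if crop: x,y,w,h=crop;im=im[y:y+h,x:x+w]
    cv2.imwrite("pics/"+f,cv2.resize(im,None,fx=sc,fy=sc,interpolation=cv2.INTER_CUBIC))
Z=dict(notch=.045,pivot=.055,post=.055,tray=.043,jar=.046,cup=0,spice=0,picks=0,rig=0)
E
python3 - <<'E'
from h import *
o=bot.observe();print(o)
for n in("scene","top"):
    p=grab(n);save(p,n+"1.png")
    for k,z in Z.items():
        for r in bot.mark_of(k,p)[:3]: print(n,k,round(r["p"],2),np.round(r["at"]),np.round(at(p,r["at"],z),4))
a=grab("scene")["frame"];b=grab("top")["frame"]
E
```

```text
{'clock': 0.0, 'qpos': array([ 1.03681313,  0.52201512, -0.03636482,  1.5999528 ,  0.02120054,
        1.02109164, -0.11283827]), 'qd': array([ 0.00118818, -0.00076843,  0.00025691, -0.00101103, -0.00107655,
       -0.00104198, -0.00131602]), 'joint_efforts': array([ 2.21189475e-04, -9.27112198e+01,  1.97995685e+00, -3.69931626e+01,
        1.78885827e-02,  8.10593076e-03, -8.05848367e-05]), 'position': array([ 0.27952758, -0.55887167,  0.40414429]), 'tool_rot': array([-3.14051210e+00,  5.74258779e-05,  4.63766709e-01]), 'force': array([-0.34284134,  0.12864813, -0.27661793]), 'moment': array([ 0.02865996, -0.05362527, -0.03691137]), 'finger_force': 0.0, 'grip_width': 0.08507139103964437}
scene notch 0.75 [236. 184.] [ 0.6763 -0.0413  0.045 ]
scene pivot 0.78 [260. 190.] [ 0.6148 -0.0451  0.055 ]
scene post 0.91 [284. 200.] [ 0.5532 -0.0463  0.055 ]
scene tray 0.9 [277. 176.] [ 0.6122 -0.1182  0.043 ]
scene tray 0.16 [285. 203.] [ 0.5533 -0.0492  0.043 ]
scene jar 0.9 [230. 160.] [ 0.7374 -0.1028  0.046 ]
scene jar 0.76 [275. 176.] [ 0.6154 -0.1151  0.046 ]
scene jar 0.64 [322. 210.]
[... 213 characters left out ...]
] [ 0.6378 -0.2426  0.    ]
scene rig 0.75 [249. 213.] [ 0.6261 -0.0169  0.    ]
top notch 0.78 [251. 181.] [ 0.6782 -0.0395  0.045 ]
top pivot 0.67 [254. 212.] [ 0.6146 -0.0468  0.055 ]
top pivot 0.61 [258. 147.] [ 0.7469 -0.0523  0.055 ]
top post 0.74 [255. 246.] [ 0.5464 -0.048   0.055 ]
top tray 0.7 [292. 208.] [ 0.6233 -0.123   0.043 ]
top jar 0.72 [295. 144.] [ 0.7567 -0.1292  0.046 ]
top jar 0.69 [293. 212.] [ 0.6152 -0.1243  0.046 ]
top jar 0.51 [289. 271.] [ 0.4994 -0.1151  0.046 ]
top cup 0.71 [204. 148.] [0.7598 0.0639 0.    ]
top spice 0.81 [257. 146.] [ 0.7644 -0.0499  0.    ]
top picks 0.97 [345. 198.] [ 0.6517 -0.239   0.    ]
top rig 0.59 [241. 202.] [ 0.641  -0.0186  0.    ]
```

View pics/scene1.png

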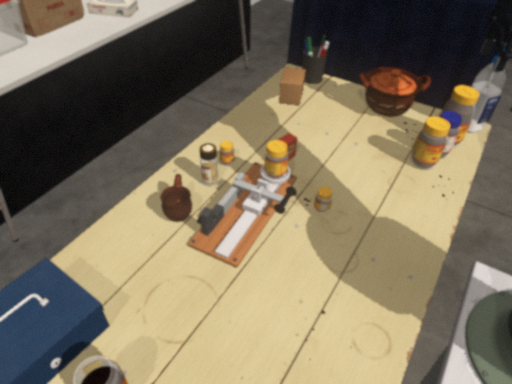

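View pics/top1.png

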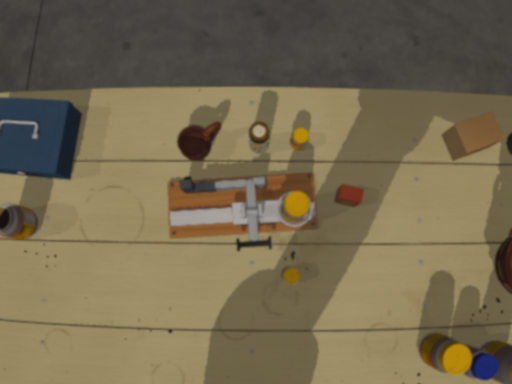

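The scene shows the rig at about (245,212), with the jar in its tray at (277,160). The thumb bar is at (285,200). The look-alikes are small jars at (227,152) and (322,198) and large jars at (430,142) and (463,105). The jar I want is the large one in the tray. In the top view the bar runs from (238,244) to (271,243) and the end stop is at about (185,185).

```bash
python3 - <<'E'
from h import *
p=grab("top");s=grab("scene");save(s,"crop1.png",(180,120,160,150),4)
c=[at(p,q,.012) for q in((170,237),(317,231),(168,181),(313,174))]
print(np.round(c,4))
for a,b in((1,0),(3,2)): v=c[b]-c[a];print("yaw",np.arctan2(-v[0],v[1]))
for q in ((238,244),(271,243),(254,244)):print(np.round(at(p,q,.064),4))
w=grab("wrist");print(np.round(w["T_tool_cam"],3),w["K"][0])
E
```

```text
[[ 0.5658  0.128   0.012 ]
 [ 0.5806 -0.1764  0.012 ]
 [ 0.684   0.1368  0.012 ]
 [ 0.7011 -0.1696  0.012 ]]
yaw 0.04879173717938651
yaw 0.055804959587825866
[ 0.5501 -0.0159  0.064 ]
[ 0.5525 -0.0798  0.064 ]
[ 0.5504 -0.0469  0.064 ]
[[ 0.    -0.963 -0.269  0.068]
 [ 1.     0.     0.     0.   ]
 [-0.    -0.269  0.963  0.03 ]
 [ 0.     0.     0.     1.   ]] [284.64439447   0.         255.95487022]
```

View pics/crop1.png

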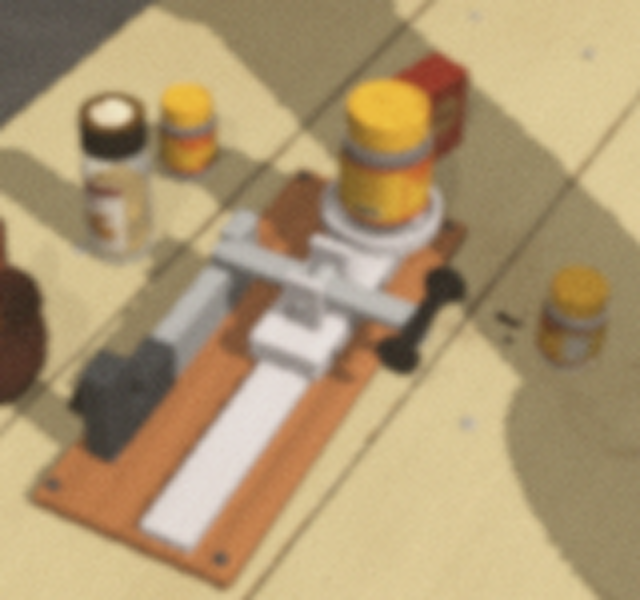

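The crop shows the full-size jar in the tray on the carriage. The thumb bar's discs are at crop (445,285) and (398,352), and the end stop is at (125,400). The rig yaw is about 0.052. I'll close the fingers and move above the bar.

Request:
arm_command:
  deltas:
    - [[0,0,0],[0,0,0.137],0]
    - [[0,0,0],[0,0,0.137],0]
    - [[0,0,0],[0,0,0.137],0]
    - [[1.98,-3.57,0.17],[0,0,0],0]
    - [[1.98,-3.57,0.17],[0,0,0],0]
    - [[1.98,-3.57,0.17],[0,0,0],0]
    - [[1.98,-3.57,0.17],[0,0,0],0]
    - [[1.98,-3.57,0.17],[0,0,0],0]
    - [[1.98,-3.57,0.17],[0,0,0],0]
    - [[1.98,-3.57,0.17],[0,0,0],0]
    - [[1.98,-3.57,0.17],[0,0,0],0]
    - [[1.98,-3.57,0.17],[0,0,0],0]
    - [[1.98,-3.57,0.17],[0,0,0],0]
    - [[1.98,-3.57,0.17],[0,0,0],0]
    - [[1.98,-3.57,0.17],[0,0,0],0]
    - [[1.98,-3.57,0.17],[0,0,0],0]
    - [[1.98,-3.57,0.17],[0,0,0],0]
    - [[0,0,0],[0,0,0],0]
  newtons: 30

```text
clock: 3.05
position: [0.5316, -0.0401, 0.3807]
tool_rot: [-3.14, -0.001, 0.059]
force: [-0.6, -1.0, 1.1]
grip_width: -0.0
finger_force: 0.0
```

```bash
python3 - <<'E'
from h import *
p=grab("wrist");save(p,"w1.png",None,1.5);s=p["state"]
print(s["clock"],s["position"],s["tool_rot"],s["force"],s["grip_width"])
for k in("notch","pivot","post","tray","jar"):
    for r in bot.mark_of(k,p)[:2]: print(k,round(r["p"],2),np.round(r["at"]),np.round(at(p,r["at"],Z[k]),4))
E
```

```text
3.05 [ 0.53163494 -0.04007895  0.38068788] [-3.13951174e+00 -9.34451937e-04  5.92440056e-02] [-0.61637914 -1.04019288  1.06992314] -3.4765678389419804e-05
pivot 0.76 [260.  96.] [ 0.616  -0.0382  0.055 ]
post 0.61 [264. 163.] [ 0.5499 -0.0463  0.055 ]
jar 0.75 [315. 203.] [ 0.5067 -0.1069  0.046 ]
```

View pics/w1.png

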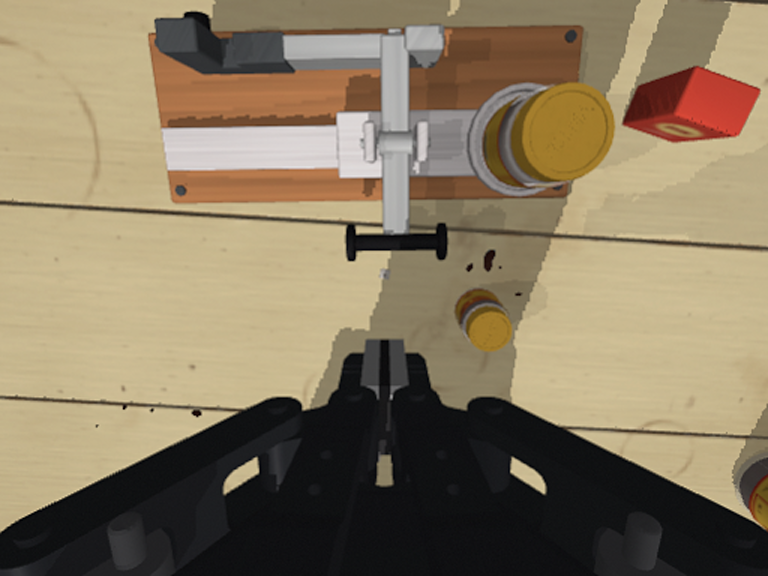

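The wrist view shows the bar running from (351,243) to (442,241), with its latch at (396,220). The shut fingertips are at (385,345), and everything matches the earlier estimates.

```bash
python3 - <<'E'
from h import *
p=grab("wrist");s=p["state"]
from scipy.spatial.transform import Rotation as Ro
R=Ro.from_euler("xyz",s["tool_rot"]).as_matrix()
for z in (.058,.070):
  for q in((356,242.5),(437,241.5),(397,242)):
    w=at(p,np.array(q)/1.5,z);print(z,np.round(w,4),"tool cm",np.round(100*R.T@(w-s["position"]-R@[0,0,.173]),2))
c=[at(p,np.array(q)/1.5,.012) for q in((172,201),(572,197))]
v=c[0]-c[1];print("yaw",np.arctan2(-v[0],v[1]))
print(s["position"])
E
```

```text
0.058 [ 0.5478 -0.0262  0.058 ] tool cm [ 1.9  -1.92 15.  ]
0.058 [ 0.5513 -0.0821  0.058 ] tool cm [ 1.97  3.67 15.01]
0.058 [ 0.5496 -0.0545  0.058 ] tool cm [ 1.93  0.91 15.  ]
0.07 [ 0.5498 -0.0269  0.07  ] tool cm [ 2.1  -1.84 13.8 ]
0.07 [ 0.5532 -0.0805  0.07  ] tool cm [ 2.17  3.52 13.81]
0.07 [ 0.5515 -0.054   0.07  ] tool cm [ 2.13  0.87 13.8 ]
yaw 0.06100634019526341
[ 0.529742   -0.04630433  0.38103799]
```

Request:
arm_command:
  deltas:
    - [[0.55,-0.05,3],[0,0,0],0]
    - [[0.55,-0.05,3],[0,0,0],0]
    - [[0.55,-0.05,3],[0,0,0],0]
    - [[0.55,-0.05,2],[0,0,0],0]
    - [[0,0,1],[0,0,0],0]
    - [[0,0,0],[0,0,0],0]
    - [[0,0,0],[0,0,0],0]
    - [[0,0,0],[0,0,0],0]

```text
clock: 4.2
position: [0.552, -0.0423, 0.2621]
tool_rot: [3.141, -0.002, 0.052]
force: [0.7, 0.1, 0.3]
grip_width: -0.0001
finger_force: 0.0
```

```bash
python3 - <<'E'
from h import *
p=grab("wrist");save(p,"w2.png",(128,80,256,192),2.5)
o=bot.observe();print(o["clock"],o["position"],o["tool_rot"],o["force"])
E
```

```text
4.25 [ 0.55205147 -0.04225166  0.2620265 ] [ 3.14147823e+00 -1.65719753e-03  5.25018748e-02] [ 0.2193519  -0.19182409  0.12696494]
```

View pics/w2.png

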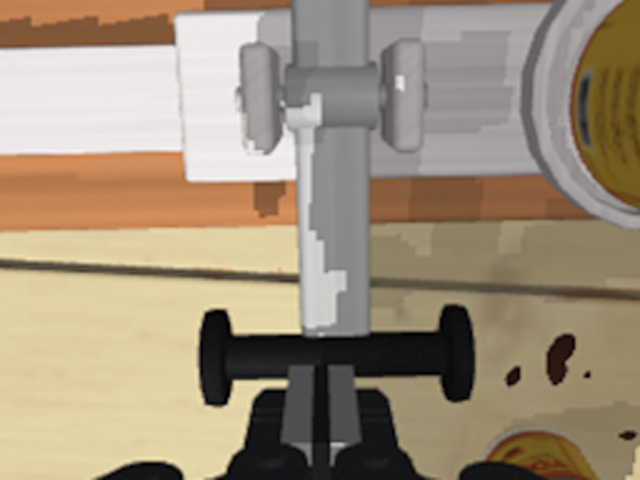

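The crop shows the fingertips at (320,370), over the bar and between the discs at (215,357) and (457,352). I'll compute the bar's x from this view.

```bash
python3 - <<'E'
from h import *
p=grab("wrist")
for z in (.057,.071):
  for q in((230,358),(442,354),(335,356),(320,366)): print(z,np.round(at(p,np.array(q)/2.5+[128,80],z),4))
print("tip",np.round(at(p,np.array((320,366))/2.5+[128,80],.089),4))
E
```

```text
0.057 [ 0.5491 -0.0188  0.057 ]
0.057 [ 0.5532 -0.0744  0.057 ]
0.057 [ 0.5512 -0.0464  0.057 ]
0.057 [ 0.5481 -0.0426  0.057 ]
0.071 [ 0.5548 -0.0204  0.071 ]
0.071 [ 0.5585 -0.0715  0.071 ]
0.071 [ 0.5567 -0.0457  0.071 ]
0.071 [ 0.5539 -0.0423  0.071 ]
tip [ 0.5613 -0.0419  0.089 ]
```

Request:
arm_command:
  deltas:
    - [[0,0,0.6],[0,0,0],0]
    - [[0,0,0.6],[0,0,0],0]
    - [[0,0,0.3],[0,0,0],0]
    - [[0,0,0],[0,0,0],0]
    - [[0,0,0],[0,0,0],0]

```text
clock: 4.8
position: [0.5519, -0.0421, 0.2458]
tool_rot: [-3.142, 0.0, 0.053]
force: [-0.4, 0.2, -0.3]
grip_width: 0.0002
finger_force: 0.0
```

Request:
arm_command:
  deltas:
    - [[0,0,0.2],[0,0,0],0]
    - [[0,0,0.2],[0,0,0],0]
    - [[0,0,0],[0,0,0],0]
    - [[0,0,0],[0,0,0],0]

```text
clock: 5.2
position: [0.5519, -0.0421, 0.2419]
tool_rot: [-3.142, 0.0, 0.053]
force: [-0.7, 0.2, 0.1]
grip_width: -0.0001
finger_force: 0.0
```

Tip at 0.069, with no contact yet.

Request:
arm_command:
  deltas:
    - [[0,0,0.2],[0,0,0],0]
    - [[0,0,0.2],[0,0,0],0]
    - [[0,0,0],[0,0,0],0]
    - [[0,0,0],[0,0,0],0]

```text
clock: 5.6
position: [0.5519, -0.0421, 0.2378]
tool_rot: [3.142, 0.0, 0.053]
force: [0.2, 0.5, 0.1]
grip_width: -0.0003
finger_force: 0.0
```

Request:
arm_command:
  deltas:
    - [[0,0,0.15],[0,0,0],0]
    - [[0,0,0.1],[0,0,0],0]
    - [[0,0,0],[0,0,0],0]
    - [[0,0,0],[0,0,0],0]

```text
clock: 6.0
position: [0.5518, -0.0421, 0.2354]
tool_rot: [3.142, 0.0, 0.053]
force: [-2.6, -0.0, 4.6]
grip_width: -0.0
finger_force: 2.2
```

Contact at about 4.6 N. The bar top is near z 0.063. Next I press further down, following the arc slightly toward -x.

Request:
arm_command:
  deltas:
    - [[-0.02,0,0.15],[0,0,0],0]
    - [[-0.02,0,0.15],[0,0,0],0]
    - [[-0.02,0,0.15],[0,0,0],0]
    - [[-0.02,0,0.15],[0,0,0],0]
    - [[0,0,0],[0,0,0],0]
    - [[0,0,0],[0,0,0],0]

```text
clock: 6.6
position: [0.5513, -0.0421, 0.2295]
tool_rot: [3.142, -0.001, 0.053]
force: [-0.7, -0.3, 5.5]
grip_width: -0.0001
finger_force: 2.9
```

Request:
arm_command:
  deltas:
    - [[-0.02,0,0.15],[0,0,0],0]
    - [[-0.02,0,0.15],[0,0,0],0]
    - [[0,0,0.08],[0,0,0],0]
    - [[0,0,0],[0,0,0],0]
    - [[0,0,0],[0,0,0],0]

```text
clock: 7.1
position: [0.5511, -0.0422, 0.226]
tool_rot: [3.142, -0.002, 0.053]
force: [0.3, -0.0, 10.2]
grip_width: 0.0003
finger_force: 4.9
```

At the latch's stop, at 10 N. I'll back off slightly and slide along +y.

Request:
arm_command:
  deltas:
    - [[0,-0.1,-0.06],[0,0,0],0]
    - [[0,-0.2,0],[0,0,0],0]
    - [[0,-0.2,0],[0,0,0],0]
    - [[0,-0.2,0],[0,0,0],0]
    - [[0,-0.2,0],[0,0,0],0]
    - [[0,-0.2,0],[0,0,0],0]
    - [[0,-0.2,0],[0,0,0],0]
    - [[0,-0.2,0],[0,0,0],0]
    - [[0,-0.2,0],[0,0,0],0]
    - [[0,-0.2,0],[0,0,0],0]
    - [[0,-0.2,0],[0,0,0],0]
    - [[0,-0.3,0],[0,0,0],0]
    - [[0,-0.3,0],[0,0,0],0]
    - [[0,-0.3,0],[0,0,0],0]

```text
clock: 8.5
position: [0.5492, -0.0124, 0.2263]
tool_rot: [3.141, -0.0, 0.053]
force: [-1.8, -1.7, 6.4]
grip_width: -0.0005
finger_force: 3.4
```

```bash
python3 - <<'E'
from h import *
p=grab("wrist");save(p,"w3.png",(88,40,336,252),2.3)
o=bot.observe();print(o["clock"],o["position"],o["force"])
E
```

```text
8.55 [ 0.5491482  -0.01174161  0.22629872] [-2.35722617  0.11253233  6.71760831]
```

View pics/w3.png

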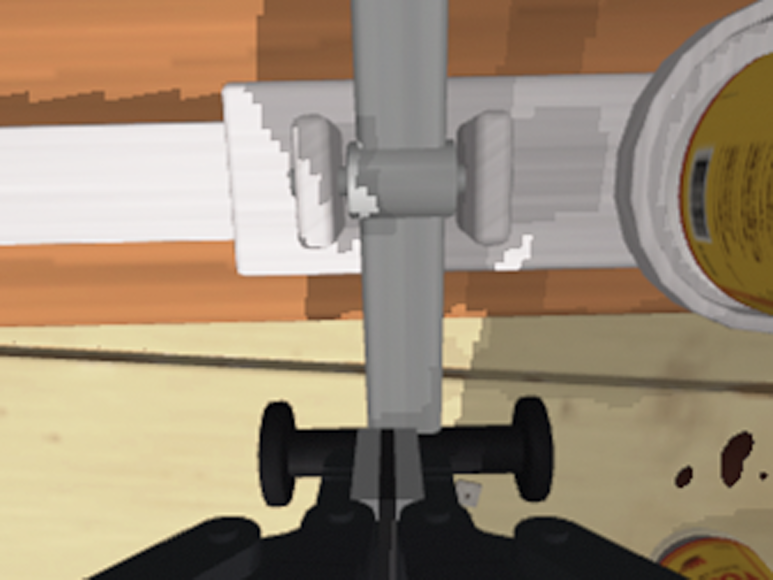

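The bar moves with the fingers at the same offset: the discs are at (278,452) and (535,448) and the tips at (387,435). Nothing else was disturbed, so I continue.

Request:
arm_command:
  deltas:
    - [[0,-0.3,0],[0,0,0],0]
    - [[0,-0.3,0],[0,0,0],0]
    - [[0,-0.3,0],[0,0,0],0]
    - [[0,-0.3,0],[0,0,0],0]
    - [[0,-0.3,0],[0,0,0],0]
    - [[0,-0.3,0],[0,0,0],0]
    - [[0,-0.3,0],[0,0,0],0]
    - [[0,-0.3,0],[0,0,0],0]
    - [[0,-0.3,0],[0,0,0],0]
    - [[0,-0.3,0],[0,0,0],0]
    - [[0,-0.3,0],[0,0,0],0]
    - [[0,-0.3,0],[0,0,0],0]
    - [[0,-0.3,0],[0,0,0],0]
    - [[0,-0.3,0],[0,0,0],0]
    - [[0,-0.3,0],[0,0,0],0]
    - [[0,-0.3,0],[0,0,0],0]
    - [[0,-0.3,0],[0,0,0],0]
    - [[0,-0.3,0],[0,0,0],0]
    - [[0,-0.3,0],[0,0,0],0]
    - [[0,-0.3,0],[0,0,0],0]

```text
clock: 10.55
position: [0.5455, 0.0476, 0.2261]
tool_rot: [3.141, 0.001, 0.053]
force: [-5.7, -1.6, 7.2]
grip_width: 0.0001
finger_force: 3.9
```

The side force shows the rail's yaw is nearer 0.06, so I correct x on the way and slow down.

Request:
arm_command:
  deltas:
    - [[-0.02,-0.2,0],[0,0,0],0]
    - [[-0.02,-0.2,0],[0,0,0],0]
    - [[-0.02,-0.2,0],[0,0,0],0]
    - [[-0.02,-0.2,0],[0,0,0],0]
    - [[-0.01,-0.2,0],[0,0,0],0]
    - [[0,-0.1,0],[0,0,0],0]

```text
clock: 11.15
position: [0.5444, 0.0586, 0.2263]
tool_rot: [3.141, 0.0, 0.053]
force: [-3.1, -2.4, 7.4]
grip_width: 0.0003
finger_force: 3.4
```

Request:
arm_command:
  deltas:
    - [[-0.01,-0.1,0],[0,0,0],0]
    - [[0,-0.1,0],[0,0,0],0]
    - [[0,-0.1,0],[0,0,0],0]
    - [[0,-0.1,0],[0,0,0],0]

```text
clock: 11.55
position: [0.5441, 0.0625, 0.2262]
tool_rot: [3.141, 0.0, 0.053]
force: [-2.3, -1.5, 6.6]
grip_width: 0.0005
finger_force: 3.4
```

Request:
arm_command:
  deltas:
    - [[-0.01,-0.1,0],[0,0,0],0]
    - [[0,-0.1,0],[0,0,0],0]
    - [[-0.01,-0.1,0],[0,0,0],0]
    - [[0,-0.1,0],[0,0,0],0]
    - [[0,-0.1,0],[0,0,0],0]

```text
clock: 12.05
position: [0.5437, 0.0675, 0.2263]
tool_rot: [3.141, -0.0, 0.053]
force: [-1.8, -1.6, 7.5]
grip_width: -0.0003
finger_force: 3.4
```

Request:
arm_command:
  deltas:
    - [[-0.01,-0.1,0],[0,0,0],0]
    - [[0,-0.1,0],[0,0,0],0]
    - [[0,-0.1,0],[0,0,0],0]

```text
clock: 12.35
position: [0.5436, 0.0701, 0.2263]
tool_rot: [3.141, -0.0, 0.052]
force: [-0.5, -4.6, 6.8]
grip_width: -0.0
finger_force: 3.1
```

Request:
arm_command:
  deltas:
    - [[-0.01,-0.1,0],[0,0,0],0]
    - [[0,-0.1,0],[0,0,0],0]
    - [[0,-0.1,0],[0,0,0],0]

```text
clock: 12.65
position: [0.5435, 0.0731, 0.2264]
tool_rot: [3.141, -0.001, 0.052]
force: [1.1, -4.4, 4.8]
grip_width: -0.0001
finger_force: 2.8
```

Fy jumped to about -4.5 N at y≈0.069 (travel ≈ 0.11), so this looks like the stop, with the tips slipping on the bar. I'll confirm by sliding on to the disc while keeping the bar pressed.

Request:
arm_command:
  deltas:
    - [[0,-0.1,0.02],[0,0,0],0]
    - [[0,-0.1,0],[0,0,0],0]
    - [[0,-0.1,0],[0,0,0],0]

```text
clock: 12.95
position: [0.5434, 0.0759, 0.2262]
tool_rot: [3.141, -0.001, 0.052]
force: [-0.0, -4.9, 6.9]
grip_width: -0.0
finger_force: 3.6
```

```bash
python3 - <<'E'
from h import *
p=grab("wrist");save(p,"w4.png",(38,10,436,327),1.8)
o=bot.observe();print(o["clock"],o["position"],o["force"])
E
```

```text
13.0 [0.54335888 0.07611188 0.22622131] [-0.60846292 -4.16937656  6.92957228]
```

View pics/w4.png

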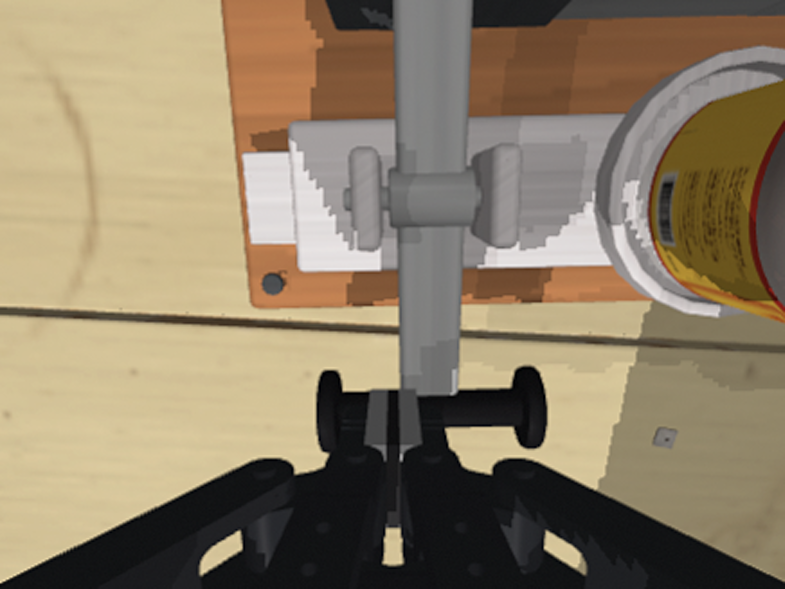

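The tips have moved left on the bar: they are at (393,400), with the discs at (329,410) and (530,405). So the carriage is held by the stop, and the jar is upright in the tray. Next I touch the disc for a firm but gentle seat.

Request:
arm_command:
  deltas:
    - [[-0.01,-0.15,0],[0,0,0],0]
    - [[0,-0.15,0],[0,0,0],0]
    - [[0,-0.1,0],[0,0,0],0]
    - [[0,0,0],[0,0,0],0]

```text
clock: 13.4
position: [0.5431, 0.0801, 0.2262]
tool_rot: [3.141, -0.001, 0.052]
force: [0.5, -4.4, 7.1]
grip_width: -0.0
finger_force: 3.5
```

Request:
arm_command:
  deltas:
    - [[0,-0.1,0],[0,0,0],0]
    - [[0,0,0],[0,0,0],0]

```text
clock: 13.6
position: [0.543, 0.0811, 0.2262]
tool_rot: [3.141, -0.001, 0.052]
force: [0.5, -4.7, 7.5]
grip_width: -0.0005
finger_force: 3.4
```

Request:
arm_command:
  deltas:
    - [[0,-0.1,0],[0,0,0],0]
    - [[0,0,0],[0,0,0],0]

```text
clock: 13.8
position: [0.543, 0.0819, 0.2262]
tool_rot: [3.141, -0.001, 0.052]
force: [0.6, -5.8, 6.9]
grip_width: 0.0001
finger_force: 4.1
```

The disc is being touched at 5.8 N, with the carriage firmly against the stop. Now I let go, straight up and slowly.

Request:
arm_command:
  deltas:
    - [[0.01,0,-0.15],[0,0,0],0]
    - [[0.02,0,-0.2],[0,0,0],0]
    - [[0.02,0,-0.2],[0,0,0],0]
    - [[0.02,0,-0.2],[0,0,0],0]
    - [[0.02,0,-0.2],[0,0,0],0]
    - [[0,0,-0.2],[0,0,0],0]
    - [[0,0,-0.2],[0,0,0],0]
    - [[0,0,0],[0,0,0],0]

```text
clock: 14.6
position: [0.5434, 0.0829, 0.2396]
tool_rot: [-3.141, 0.0, 0.053]
force: [-0.6, 0.2, 0.1]
grip_width: -0.0002
finger_force: 0.0
```

```bash
python3 - <<'E'
from h import *
o=bot.observe();print(o["clock"],o["position"],o["force"])
p=grab("scene");save(p,"s2.png",(150,120,160,140),5)
E
```

```text
14.6 [0.54341811 0.08287975 0.23963318] [-0.59502841  0.18818091  0.13775272]
```

View pics/s2.png

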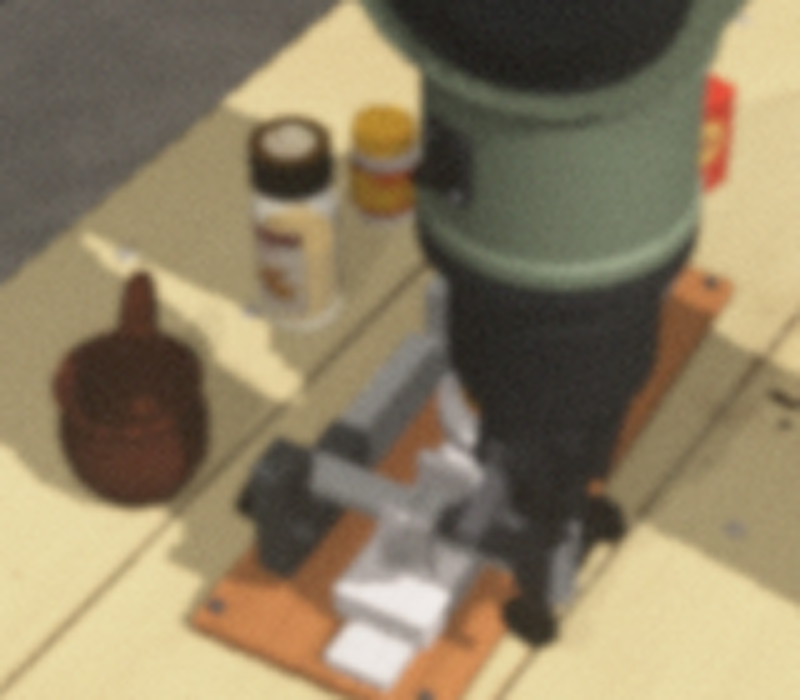

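The hook end is by the dark stop (300,450), and the fingers are free. I'll feel the bar height to confirm the hook is fully down; it first touched at TCP z ≈ 0.236.

Request:
arm_command:
  deltas:
    - [[0,0.5,0],[0,0,0],0]
    - [[0,0,-0.0],[0,0,0],0]
    - [[0,0,0.15],[0,0,0],0]
    - [[0,0,0.15],[0,0,0],0]
    - [[0,0,0.1],[0,0,0],0]
    - [[0,0,0],[0,0,0],0]
    - [[0,0,0],[0,0,0],0]

```text
clock: 15.35
position: [0.5437, 0.0777, 0.2355]
tool_rot: [3.142, 0.0, 0.053]
force: [-2.6, -1.5, 5.3]
grip_width: -0.0
finger_force: 2.2
```

The bar is at its original height, so the hook is fully down. Now I retreat straight up.

Request:
arm_command:
  deltas:
    - [[0,0,-0.3],[0,0,0],0]
    - [[0,0,-0.7],[0,0,0],0]
    - [[0,0,-2],[0,0,0],0]
    - [[0,0,-3],[0,0,0],0]
    - [[0,0,-3],[0,0,0],0]
    - [[0,0,-3],[0,0,0],0]
    - [[-3,0,-3],[0,0,0],0]
    - [[-3,0,-2],[0,0,0],0]
    - [[0,0,0],[0,0,0],0]
    - [[0,0,0],[0,0,0],0]
    - [[0,0,0],[0,0,0],0]

```text
clock: 16.45
position: [0.4842, 0.0745, 0.4053]
tool_rot: [-3.142, 0.0, 0.053]
force: [0.8, 0.3, 0.3]
grip_width: 0.0003
finger_force: 0.0
```

```bash
python3 - <<'E'
from h import *
p=grab("wrist");save(p,"w5.png",None,1.5);s=p["state"];print(s["clock"],s["position"],s["force"])
for k in("notch","pivot","post","tray","jar"):
    for r in bot.mark_of(k,p)[:2]: print(k,round(r["p"],2),np.round(r["at"]),np.round(at(p,r["at"],Z[k]),4))
E
```

```text
16.45 [0.48421675 0.07452203 0.40531245] [0.76495879 0.30787247 0.33637128]
pivot 0.86 [267.  57.] [0.6083 0.0699 0.055 ]
post 0.97 [267. 121.] [0.5439 0.0654 0.055 ]
tray 0.39 [270. 120.] [0.5453 0.0612 0.043 ]
jar 0.98 [346.  57.] [ 0.6138 -0.0144  0.046 ]
jar 0.72 [402. 167.] [ 0.5001 -0.0962  0.046 ]
```

View pics/w5.png

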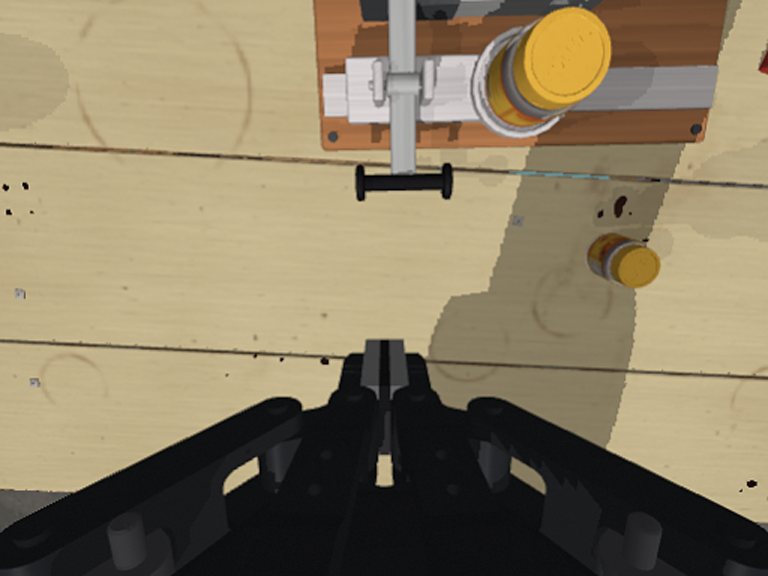

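The jar stands upright in its tray at (540,80), the carriage is at the end stop with the bar at (403,182), and the small jar at (625,262) is untouched. I'm handing the job in.

```bash
python3 -c "
from workcell import bot
print(bot.job_done())"
```

```text
the job is handed in; nothing more can be done
None
```

The carriage is at the end stop (about 0.11 m along), the thumb bar is back at its starting height, so the hook is fully down in the second notch, the jar is upright in its tray, forces read between moves stayed near 10 N or less, and I've handed the job in; it returned no verdict.

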